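# Close the brazing jig on the filter drier and lock its slide

## Robot

A 6-joint arm with a two-finger parallel gripper is mounted at the origin on the work surface. World frame = base frame: x ahead of the robot, y to its left, z up, the work surface at z = 0. Lengths are in m, angles in rad, forces in N, time in s.
With the tool pointing down it reaches from about 0.35 to 0.775 m from the base axis. Payload 5.5 kg.
Tool frame: the origin (TCP) lies at the very end of the fingers, on their centre line; the grasp point (between the pads) lies 19 mm behind it; z points along the fingers, y is the line along which they close (so a half turn about z gives the same grasp; the last joint's range is limited). The gripper opens to 85 mm and grips with 20 to 120 N. Pads are 22 mm wide; open, the fingers measure 114 mm over their backs; the gripper's body (76 mm by 85 mm) begins 54 mm behind the grasp point. The pads swing forward as they close: fully open they stand 13 mm farther back than shut.
Start: joints at [1.114, 0.313, 0.046, 1.304, 0, 1.431], TCP at [0.179, 0.546, 0.231] pointing down, gripper open.
Joint ranges: [-2.76, 2.76], [-0.86, 1.69], [-1.03, 1.26], [-2.2, 2.34], [-1.47, 1.5], [-3.14, 3.14]. Speed limits (rad/s): [2.57, 2.57, 3.14, 3.14, 3.14, 3.14].

## Interface

Orientations are given as a unit quaternion [w, x, y, z].
In Python, from workcell import get_state, read_camera, calibration, hand_in gives the robot as it stands.
- The arm moves only by the tool drive_tool, never from a script. Its argument "deltas" is a list that holds one entry, the list of rows, each a list of 7 numbers: the closure in counts, from 0 (fully open) to 255 (shut), then the shift along the tool's x, y, z in m, then the turn, a rotation vector about the tool's x, y, z in degrees. A call has 1 to 12 rows; each row is the pose to reach, as a shift and turn from the pose commanded when the call began, along the tool's axes at that moment; what a row does not reach only later rows make up. A row lasts 1/8 s, in which the tool goes at most 62.5 mm and 10.7 degrees, less where a joint would pass 70% of its speed; a pose out of reach is approached as far as the arm can. A call with a gripper value outside its range is refused whole. The fingers move at their own pace and stop on an object; "newtons" is the grip in N (left out, the last holds). Time passes only in rows, so rows that repeat a pose let the fingers close. It gives the time, the measured TCP pose, the force, the opening and the grip force at its end, in the units of the state.
- get_state(): the state, without advancing time (a new reading comes with each control period).
- read_camera(name): name is "scene" or "top"; returns (picture, depth): 420x560x3 uint8, red, green, blue; 420x560 float32, m along the optical axis (not along the pixel's ray), 0 where there is no reading.
- calibration(name): a dict with "mtx" (3x3 intrinsics, pixels), "world_from_camera" (4x4, takes a point from camera to world coordinates). Camera axes: x right, y up, looking along -z (the intrinsics and any distortion apply to the point x, -y, -z); pixel columns grow to the right and rows downward; lengths in m; the calibration is good to about 2 mm. A picture is of the moment at which its call begins. calibration takes no time and is no camera call.
- hand_in(): hands the job in; it is judged then, once.
The state is a dict: "clock": time; "joint_pos": joint angles; "qvel": joint speeds; "tau": joint torques, N m; "tcp_pos": TCP position; "orientation": TCP orientation; "wrist_force": force on the tool from outside, world axes, zero at the start; "ft_torque": the same for the moment, N m; "finger_gap": finger opening in m; "grip_force": force on a finger pad.
Only numpy, scipy, OpenCV 4.12 (cv2) and the standard library are available. Lean on these libraries where they do the work, as an engineer would, in place of code of your own. Each camera call takes 0.05 s, during which the arm holds its last target. There are 200 camera calls.

## Task

Get the filter drier ready for brazing: push the jig's sliding jaw along until the drier stands fully home in the V-jaw with no gap on either side, and only then swing the clamp lever clockwise all the way to its stop so that the slide is locked. Keep the drier upright and leave everything else on the bench where it is.

Things in the scene. Friction and masses are not known exactly. Their poses are not given: they have to be found in the camera images.
- jig: The brazing jig, fixed to the bench: aluminium base plate 110 (x) by 340 (y) by 16 mm, origin at the centre of its underside. Its +y (to the robot's left, within 25 degrees) is the way the slide closes. At its +y end a steel V-jaw of two upright 12 mm walls, 46 mm high, opens at 90 degrees towards -y, backed by a 90 x 40 mm block of equal height.
- seat (a point): Point on the plate's top (16 mm above the bench) where the drier's axis stands when it is home in the V-jaw, 85 mm along the jig's +y from the jig's origin. Axes as the jig's.
- drier: The drier to be held, loose on the plate between the two smooth jaws, 8 to 28 mm short of home and up to 6 mm to either side: an upright black can, 60 mm diameter, 66 mm high, about 0.4 kg, with a copper tube rising from its top to 113 mm and bent sideways 27 mm from the axis. Origin: centre of its underside; z along its axis.
- carriage (a joint): Travel of the sliding jaw block in m towards the V-jaw (+y of the jig), 0 = fully back, 0.090 = end of travel; about 0.085 when it holds a homed drier. While the clamp is loose it needs about 4 N plus about 2 N for the drier; it stays where it is left.
- jaw_face (a point): Centre of the sliding jaw's flat front face (80 mm wide, from the plate to 61 mm above the bench, steel). Axes as the jig's; y points at the drier. The block behind it is 60 mm wide and 110 mm long overall; its top is 51 mm above the bench.
- rear_face (a point): Centre of the block's flat rear face (60 mm wide, from 17 to 51 mm above the bench), 110 mm behind the jaw face, 34 mm above the bench: the place to push on, towards the jig's +y. Axes as the jig's.
- clamp_axis (a point): On the lever's vertical pivot where its hub stands on the block's top, 50 mm behind the jaw face, 51 mm above the bench. The hub is 30 mm in diameter and 28 mm high. Axes as the jig's.
- clamp_ball (a point): Centre of the black ball (24 mm diameter) at the end of the clamp lever, 55 mm from the pivot, 89 mm above the bench. The 13 mm thick arm slopes up to it from the hub; beside and under the ball it is free down to the block's top or the plate.
- clamp (a joint): Turn of the clamp lever in rad, clockwise from above: 0 = loose, arm straight to the rear (jig -y); 1.571 = stop, locked, arm square across to jig -x (towards the robot). Starts at 0 to 0.35; stays where left (gives back 0.04 at most). Push the ball sideways with closed fingers: about 3 N, up to 6 N near the stop; it is smooth and slippery. It binds the slide from about 1 rad; the end of the swing pushes the block towards the drier.
- spare_drier: bystander: a second, like drier standing on the bench to the left of the jig, 113 mm high.
- nut: bystander: a brass flare nut, 24 mm wide, 18 mm high, standing on top of the block behind the V-jaw (62 mm above the bench).
- wrench: bystander: a steel wrench lying to the right of the jig.
- elbow: bystander: a bent copper tube, 12 mm thick, 92 x 62 mm, lying beyond the jig.
- brush: bystander: a brush lying beyond the jig.
- tee: bystander: a copper tee, 60 mm long, lying far right of the jig.
- hammer: bystander: a hammer lying far left beyond the jig.

How it is judged:
By the outcome, as a careful person would: the job done as asked, in the order asked, and still so for the second after the job is handed in, with the robot touching nothing.
It also fails if it takes over 43 s, if anything falls off the work surface, if the arm or the gripper's body presses on something with over 40 N, if the wrist force passes 120 N, or if a joint passes its speed limit or range.

## Working session

There is one attempt and no reset: what is moved stays moved. The work goes in short steps, Python scripts to look and compute and a tool call to move; the robot and the scene stay as the last step left them, time stands still between calls to the robot, and variables do not carry over. Pictures are saved under pics/ and viewed, at most 10 in all, crops included, and the job is handed in when it is done.

Besides the shell and the picture viewer there is one more tool, called after "Call:" as a command line: name --argument value ..., lists and objects as JSON in quotes. drive_tool: Moves the arm, as the interface text tells. Its arguments: {"type":"object","properties":{"deltas":{"type":"array","items":{"type":"array","items":{"type":"array","items":{"type":"number"}}}},"newtons":{"type":"number"}},"required":["deltas"]}

```bash
mkdir -p pics; cat > h.py <<'E'
import numpy as np, cv2
from workcell import *
def snap(name,fn):
    p,d=read_camera(name); np.savez('pics/'+fn+'.npz',p=p,d=d); cv2.imwrite('pics/'+fn+'.png',p[:,:,::-1]); return p,d
def cloud(name,d):
    c=calibration(name);K=np.array(c['mtx']);T=np.array(c['world_from_camera'])
    v,u=np.mgrid[:d.shape[0],:d.shape[1]]
    x=(u-K[0,2])/K[0,0]*d; y=(v-K[1,2])/K[1,1]*d
    P=np.stack([x,-y,-d],-1)@T[:3,:3].T+T[:3,3]; P[d<=0]=np.nan
    return P
E
python3 - <<'E'
from h import *
s=get_state(); print(s)
for n in ('scene','top'):
    p,d=snap(n,n+'0'); c=calibration(n); print(n,c)
E
```

```text
{'clock': 0.0, 'joint_pos': array([ 1.11439963e+00,  3.14016093e-01,  4.50087748e-02,  1.30356162e+00,
       -6.62157640e-07,  1.43122485e+00]), 'qvel': array([-9.82245413e-06, -9.07558024e-05, -6.38809190e-04, -9.55760808e-04,
        2.27598630e-04,  4.38943898e-04]), 'tau': array([ 9.51954353e-04, -4.80629289e+01,  2.98531240e+01,  1.93438400e-02,
        1.44398487e-04, -8.11577365e-06]), 'tcp_pos': array([0.17892229, 0.54594905, 0.23041209]), 'orientation': array([-2.59896828e-04,  1.57750830e-01,  9.87478552e-01, -8.47342095e-04]), 'wrist_force': array([0.17028818, 0.56775357, 0.18638813]), 'ft_torque': array([ 0.02675666,  0.0238111 , -0.03198164]), 'grip_force': 0.0, 'finger_gap': 0.0853628910072694}
scene {'mtx': array([[416.88622985,   0.        , 282.07793936],
       [  0.        , 416.88622985, 207.05422817],
       [  0.        ,   0.        ,   1.        ]]), 'world_from_camera': array([[ 0.34930997, -0.6274479 ,  0.69591068,  1.24946717],
       [ 0.93698515,  0.22880438, -0.26402156, -0.24175668],
       [ 0.00643236,  0.74428334,  0.66783302,  0.7375602 ],
       [ 0.        ,  0.        ,  0.        ,  1.        ]])}
top {'mtx': array([[516.61118895,   0.        , 281.9278797 ],
       [  0.        , 516.61118895, 208.11322506],
       [  0.        ,   0.        ,   1.        ]]), 'world_from_camera': array([[-2.13431963e-02,  9.79511733e-01, -2.00252923e-01,
         3.77203713e-01],
       [-9.99766775e-01, -2.15708931e-02,  1.04505678e-03,
         2.65162946e-02],
       [-3.29598903e-03,  2.00228524e-01,  9.79743678e-01,
         1.26183465e+00],
       [ 0.00000000e+00,  0.00000000e+00,  0.00000000e+00,
         1.00000000e+00]])}
```

View pics/top0.png

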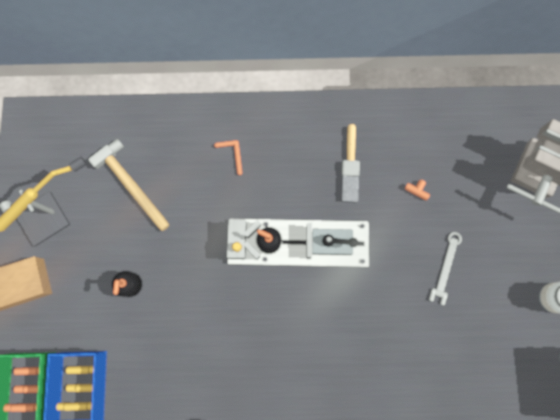

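View pics/scene0.png

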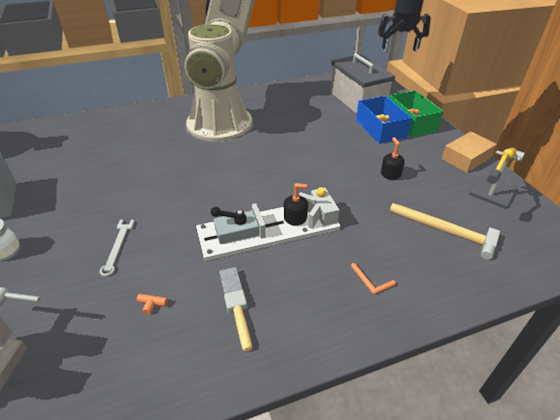

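The top view shows the jig plate spanning about (228,220)–(369,266), with the drier at (269,240), the jaw plate at column 309, the lever hub at (328,240) and its ball at about (353,242). Next I'll enlarge that area and measure.

```bash
python3 - <<'E'
from h import *
a=np.load('pics/top0.npz'); P=cloud('top',a['d']); p=a['p']
c=p[205:280,220:380]; cv2.imwrite('pics/crop0.png',cv2.resize(c[:,:,::-1],None,fx=5,fy=5,interpolation=cv2.INTER_CUBIC))
R=P[205:280,220:380]; Z=R[...,2]
m=(Z>0.010)&(Z<0.022); 
print('plate n',m.sum(), 'z',np.median(Z[m])); r=cv2.minAreaRect(R[np.nanargmax(m)>=0 and m][:,:2].astype(np.float32)*1000); print('plate',r)
# whole jig above 10mm
v,u=np.where((Z>0.010)&(Z<0.03)); 
for n,lo,hi in [('block top',.047,.0545),('jaw',.0575,.0645),('can',.074,.086),('high',.084,.104)]:
    m=(Z>lo)&(Z<hi); Q=R[m]
    for l in range(1,(o:=cv2.connectedComponentsWithStats(m.astype(np.uint8)))[0]):
        if o[2][l,4]>25: q=R[o[1]==l]; print(n,o[2][l],'mean',q.mean(0).round(4),'rect',cv2.minAreaRect((q[:,:2]*1000).astype(np.float32)))
for uv in [(353,242),(328,240),(340,241),(345,241),(350,242),(356,243),(269,240),(320,232),(300,225),(365,225),(365,262),(232,225)]:
    print(uv,P[uv[1],uv[0]].round(4))
E
```

```text
plate n 3377 z 0.016179744656310335
plate ((562.2106323242188, -11.333938598632812), (339.7362365722656, 144.00355529785156), 87.99655151367188)
block top [ 92  24  41  26 705] mean [ 0.5425 -0.0895  0.051 ] rect ((542.0431518554688, -91.451416015625), (95.41104888916016, 60.21117401123047), 88.71109771728516)
jaw [  7  15  34  39 615] mean [0.5546 0.1261 0.0617] rect ((551.3721923828125, 117.61607360839844), (76.6373291015625, 89.95796966552734), 87.42093658447266)
jaw [ 86  19   7  34 161] mean [ 0.5436 -0.0363  0.0608] rect ((544.3386840820312, -37.07151794433594), (13.389165878295898, 78.1619644165039), 86.10084533691406)
can [ 36  23  25  24 324] mean [0.5453 0.0583 0.0794] rect ((547.7147216796875, 58.68280792236328), (52.01746368408203, 53.7860221862793), 53.919105529785156)
can [104  30  24  10 129] mean [ 0.5403 -0.0919  0.0796] rect ((542.204345703125, -96.44904327392578), (52.28981399536133, 21.199188232421875), 86.42366027832031)
can [11 37 10 10 71] mean [0.5308 0.1339 0.079 ] rect ((531.4375610351562, 134.227783203125), (21.176288604736328, 20.978271484375), 87.9109878540039)
high [44 31  9  8 26] mean [0.5444 0.0586 0.0899] rect ((543.9503784179688, 57.2999267578125), (14.114264488220215, 19.558727264404297), 14.364441871643066)
high [120  33  18  10 113] mean [ 0.5332 -0.1284  0.0944] rect ((533.1658935546875, -124.91419982910156), (38.60176086425781, 20.961793899536133), 87.2874526977539)
(353, 242) [ 0.5322 -0.1333  0.1045]
(328, 240) [ 0.5408 -0.0789  0.0843]
(340, 241) [ 0.5372 -0.1058  0.0896]
(345, 241) [ 0.5373 -0.1175  0.087 ]
(350, 242) [ 0.5333 -0.1275  0.0976]
(356, 243) [ 0.5307 -0.1409  0.0979]
(269, 240) [0.5427 0.0564 0.092 ]
(320, 232) [ 0.5652 -0.0639  0.0491]
(300, 225) [ 0.5889 -0.0181  0.0149]
(365, 225) [ 0.5853 -0.1769  0.016 ]
(365, 262) [ 0.4948 -0.1717  0.0179]
(232, 225) [0.5841 0.1435 0.0642]
```

View pics/crop0.png

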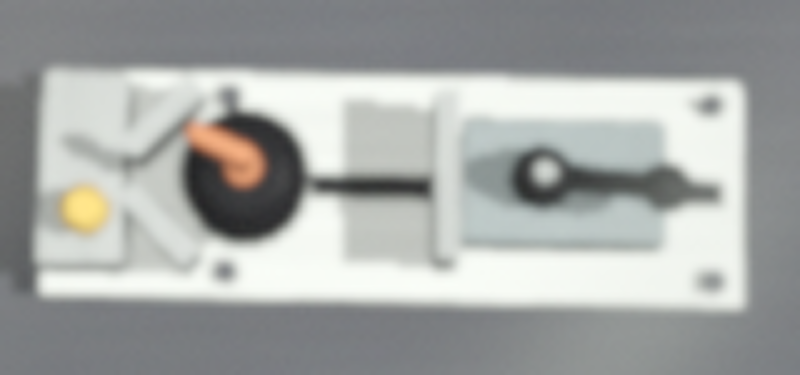

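The crop shows the ball at (665,187), the hub at (540,175), the jaw plate at column 445 and the can at (243,177). From the cloud, the plate and block lie about 2.4° clockwise of world y. The jaw face is at y≈-0.031, the rear face at about (0.540,-0.140), and the ball at about (0.532,-0.134), which overhangs the rear face by about 6 mm. I'll push with the tool tilted so the tips go in under the ball. First I'll move behind the jig.

Call:
drive_tool --deltas '[[[255,-0.582,-0.615,0.03,0,0,74],[255,-0.582,-0.615,0.03,0,0,74],[255,-0.582,-0.615,0.03,0,0,74],[255,-0.582,-0.615,0.03,0,0,74],[255,-0.582,-0.615,0.03,0,0,74],[255,-0.582,-0.615,0.03,0,0,74],[255,-0.582,-0.615,0.03,0,0,74],[255,-0.582,-0.615,0.03,0,0,74],[255,-0.582,-0.615,0.03,0,0,74],[255,-0.582,-0.615,0.03,0,0,74],[255,-0.582,-0.615,0.03,0,0,74],[255,-0.582,-0.615,0.03,0,0,74]]]'

```text
clock: 1.6
tcp_pos: [0.4995, -0.1334, 0.2044]
orientation: [-0.0, 0.72, 0.694, 0.0]
wrist_force: [-0.1, 0.4, 0.5]
finger_gap: 0.0003
grip_force: 0.0
```

Call:
drive_tool --deltas '[[[255,-0.09,0.043,0,0,25,0],[255,-0.09,0.043,0,0,25,0],[255,-0.09,0.043,0,0,25,0],[255,-0.09,0.043,0.05,0,25,0],[255,-0.09,0.043,0.1,0,25,0],[255,-0.09,0.043,0.15,0,25,0],[255,-0.09,0.043,0.172,0,25,0],[255,-0.09,0.043,0.172,0,25,0],[255,-0.09,0.043,0.172,0,25,0]]]'

```text
clock: 2.72
tcp_pos: [0.5392, -0.2232, 0.0335]
orientation: [-0.15, 0.703, 0.677, 0.156]
wrist_force: [-0.2, 0.3, 0.1]
finger_gap: 0.0002
grip_force: 0.0
```

```bash
python3 - <<'E'
from h import *
from scipy.spatial.transform import Rotation as Ro
s=get_state(); q=s['orientation']; print(s['tcp_pos'],s['wrist_force']); print(Ro.from_quat(q,scalar_first=True).as_matrix().round(3))
p,d=snap('scene','s1'); c=p[150:300,150:400]; cv2.imwrite('pics/s1c.png',cv2.resize(c[:,:,::-1],None,fx=3,fy=3,interpolation=cv2.INTER_CUBIC))
E
```

```text
[ 0.53915543 -0.2232357   0.03353834] [-0.20390047  0.27484387  0.14528219]
[[ 0.034  0.999  0.017]
 [ 0.906 -0.038  0.422]
 [ 0.422  0.001 -0.906]]
```

View pics/s1c.png

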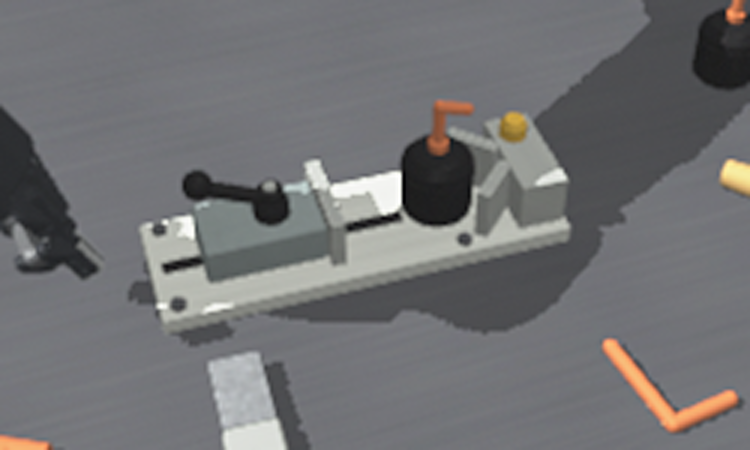

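The view shows the finger tip at (95,270), level and in line with the block's rear at (200,245). The ball at (197,185) is well above the tip line. I'll advance along the jig's +y.

Call:
drive_tool --deltas '[[[255,0.0362,0,0.0169,0,0,0],[255,0.0544,0,0.0253,0,0,0],[255,0.0598,0,0.0279,0,0,0],[255,0.0652,0,0.0304,0,0,0],[255,0.0707,0,0.0329,0,0,0],[255,0.0761,0,0.0354,0,0,0],[255,0.0815,0,0.038,0,0,0],[255,0.087,0,0.0405,0,0,0],[255,0.0924,0,0.043,0,0,0],[255,0.0978,0,0.0456,0,0,0],[255,0.1033,0,0.0481,0,0,0],[255,0.1087,0,0.0506,0,0,0]]]'

```text
clock: 4.28
tcp_pos: [0.5436, -0.1028, 0.0328]
orientation: [-0.15, 0.703, 0.677, 0.156]
wrist_force: [3.3, -4.3, 1.4]
finger_gap: -0.0001
grip_force: 1.9
```

```bash
cat > m.py <<'E'
import sys
from h import *
p,d=snap('top',sys.argv[1]); P=cloud('top',d)
c=p[205:280,220:380]; cv2.imwrite('pics/%sc.png'%sys.argv[1],cv2.resize(c[:,:,::-1],None,fx=5,fy=5,interpolation=cv2.INTER_CUBIC))
R=P[205:280,220:380]; Z=R[...,2]
for n,lo,hi in [('block',.047,.0545),('jaw',.0575,.0645),('can',.080,.0845),('ball',.0945,.104)]:
    o=cv2.connectedComponentsWithStats(((Z>lo)&(Z<hi)).astype(np.uint8))
    for l in range(1,o[0]):
        if o[2][l,4]>20: q=R[o[1]==l]; print(n,o[2][l,4],'mean',q.mean(0).round(4),'rect',[np.round(x,1) for x in cv2.minAreaRect((q[:,:2]*1000).astype(np.float32))])
s=get_state(); print(s['clock'],s['tcp_pos'],s['wrist_force'])
E
python3 m.py t1
```

```text
block 686 mean [ 0.5442 -0.0412  0.051 ] rect [array([544.7, -44. ]), array([95.1, 60.3]), np.float64(87.7)]
jaw 618 mean [0.5543 0.1262 0.0617] rect [array([551.4, 117.5]), array([76.4, 90.1]), np.float64(87.5)]
jaw 151 mean [0.5477 0.0103 0.061 ] rect [array([547.5,  10.2]), array([ 9.5, 78.3]), np.float64(88.7)]
can 135 mean [0.5459 0.057  0.0818] rect [array([547.2,  58.2]), array([39.1, 44.1]), np.float64(45.5)]
can 23 mean [ 0.5388 -0.0608  0.082 ] rect [array([537.9, -61.6]), array([21.5,  9.9]), np.float64(35.6)]
can 37 mean [ 0.525  -0.1215  0.0823] rect [array([ 525. , -120.8]), array([35.3, 10.3]), np.float64(44.1)]
can 30 mean [0.5308 0.1332 0.0817] rect [array([530.6, 133. ]), array([16.5, 15.9]), np.float64(18.8)]
ball 31 mean [ 0.5792 -0.1256  0.0997] rect [array([ 577.6, -126.2]), array([18.4, 18.1]), np.float64(60.9)]
ball 66 mean [ 0.5347 -0.0876  0.0989] rect [array([534.9, -87.3]), array([19.3, 20.8]), np.float64(43.7)]
ball 29 mean [ 0.5055 -0.1211  0.0995] rect [array([ 503.5, -121.7]), array([17.7, 17.7]), np.float64(63.7)]
4.325 [ 0.54305264 -0.10178942  0.0327881 ] [ 1.31502058 -2.52773912  0.86626468]
```

The carriage moved 47 mm and has about 27 mm to go. I'll continue slowly.

Call:
drive_tool --deltas '[[[255,0.0045,0,0.0021,0,0,0],[255,0.0082,0,0.0038,0,0,0],[255,0.01,0,0.0046,0,0,0],[255,0.0118,0,0.0055,0,0,0],[255,0.0136,0,0.0063,0,0,0],[255,0.0154,0,0.0072,0,0,0],[255,0.0172,0,0.008,0,0,0],[255,0.0181,0,0.0084,0,0,0],[255,0.019,0,0.0089,0,0,0],[255,0.0199,0,0.0093,0,0,0],[255,0.0208,0,0.0097,0,0,0],[255,0.0217,0,0.0101,0,0,0]]]'

```text
clock: 5.82
tcp_pos: [0.544, -0.0798, 0.0327]
orientation: [-0.15, 0.703, 0.677, 0.155]
wrist_force: [-0.3, -5.5, 2.6]
finger_gap: -0.0001
grip_force: 2.8
```

```bash
python3 m.py t2
```

```text
block 687 mean [ 0.5452 -0.0187  0.051 ] rect [array([545.6, -21.6]), array([97.3, 60. ]), np.float64(87.9)]
jaw 630 mean [0.5537 0.1253 0.0616] rect [array([551.7, 117.6]), array([76.7, 90.8]), np.float64(87.5)]
jaw 157 mean [0.5479 0.0333 0.0609] rect [array([548.2,  34.3]), array([13.7, 78.8]), np.float64(86.5)]
can 119 mean [0.5437 0.0674 0.082 ] rect [array([544.7,  67.5]), array([37.5, 44.3]), np.float64(26.6)]
can 22 mean [ 0.5441 -0.0096  0.0813] rect [array([545.7,  -9.8]), array([14.6, 13.9]), np.float64(57.8)]
can 24 mean [ 0.5412 -0.0356  0.0821] rect [array([541.1, -34.3]), array([16. , 11.8]), np.float64(88.1)]
can 37 mean [0.5312 0.1329 0.0815] rect [array([530.9, 132.7]), array([18.4, 16.4]), np.float64(89.8)]
ball 36 mean [ 0.5798 -0.1022  0.0993] rect [array([ 582.3, -101. ]), array([17.5, 19.6]), np.float64(25.0)]
ball 66 mean [ 0.5363 -0.0644  0.0984] rect [array([537. , -65.1]), array([21.3, 19.6]), np.float64(77.7)]
ball 26 mean [ 0.5069 -0.0978  0.0994] rect [array([504.3, -96.9]), array([17.6, 17.5]), np.float64(63.6)]
5.875 [ 0.54398755 -0.07964265  0.03277099] [ 1.15820465 -5.31530168  1.58368381]
```

View pics/t2c.png

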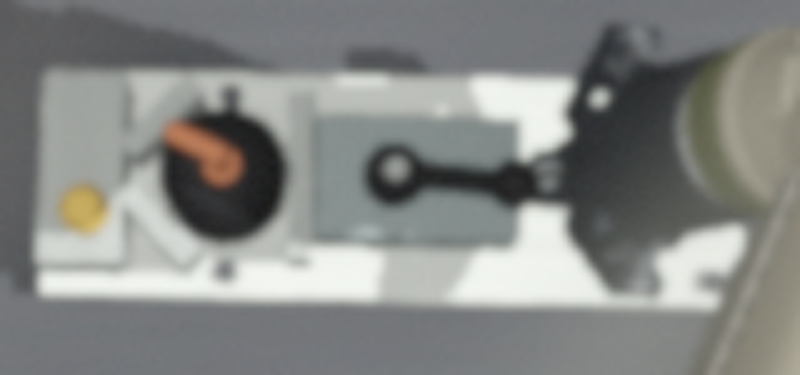

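The jaw at column 300 is now against the can at (222,177), and the can has moved about 10 mm. The force is about 5.5 N, so it isn't home yet. I'll go on in fine steps.

Call:
drive_tool --deltas '[[[255,0.0009,0,0.0004,0,0,0],[255,0.0018,0,0.0008,0,0,0],[255,0.0023,0,0.0011,0,0,0],[255,0.0027,0,0.0013,0,0,0],[255,0.0032,0,0.0015,0,0,0],[255,0.0036,0,0.0017,0,0,0],[255,0.0036,0,0.0017,0,0,0]]]'

```text
clock: 6.75
tcp_pos: [0.5442, -0.0763, 0.0328]
orientation: [-0.15, 0.704, 0.677, 0.155]
wrist_force: [-0.8, -6.7, 2.3]
finger_gap: 0.0001
grip_force: 3.6
```

Call:
drive_tool --deltas '[[[255,0.0005,0,0.0002,0,0,0],[255,0.0009,0,0.0004,0,0,0],[255,0.0014,0,0.0006,0,0,0],[255,0.0018,0,0.0008,0,0,0],[255,0.0018,0,0.0008,0,0,0]]]'

```text
clock: 7.38
tcp_pos: [0.5443, -0.0752, 0.0328]
orientation: [-0.149, 0.704, 0.677, 0.155]
wrist_force: [-1.1, -10.0, 2.5]
finger_gap: -0.0002
grip_force: 5.0
```

Call:
drive_tool --deltas '[[[255,0.0005,0,0.0002,0,0,0],[255,0.0009,0,0.0004,0,0,0],[255,0.0014,0,0.0006,0,0,0],[255,0.0018,0,0.0008,0,0,0],[255,0.0018,0,0.0008,0,0,0]]]'

```text
clock: 8.0
tcp_pos: [0.5443, -0.0749, 0.0328]
orientation: [-0.148, 0.704, 0.677, 0.153]
wrist_force: [-2.8, -15.0, 3.9]
finger_gap: -0.0002
grip_force: 7.8
```

```bash
python3 m.py t3
```

```text
block 696 mean [ 0.5448 -0.0125  0.0509] rect [array([545.6, -16.9]), array([97.3, 60.1]), np.float64(87.9)]
jaw 637 mean [0.554  0.1261 0.0616] rect [array([551.7, 117.6]), array([76.5, 90.8]), np.float64(87.5)]
jaw 161 mean [0.5484 0.038  0.061 ] rect [array([548.2,  39.6]), array([15., 79.]), np.float64(86.5)]
can 71 mean [0.5561 0.0643 0.082 ] rect [array([557. ,  64.5]), array([33.1, 22.9]), np.float64(13.2)]
can 25 mean [ 0.5421 -0.032   0.0826] rect [array([541.8, -33.4]), array([20.7, 11.6]), np.float64(76.0)]
can 51 mean [0.5365 0.0756 0.0816] rect [array([535.8,  73. ]), array([35.7, 14.3]), np.float64(78.2)]
ball 28 mean [ 0.5795 -0.0974  0.0995] rect [array([578.1, -97.3]), array([17.4, 16.3]), np.float64(63.5)]
ball 66 mean [ 0.5355 -0.0598  0.0987] rect [array([536. , -60.6]), array([20.5, 20.9]), np.float64(85.3)]
ball 25 mean [ 0.5063 -0.0935  0.0992] rect [array([506., -93.]), array([17.1, 20.4]), np.float64(52.2)]
8.05 [ 0.54429938 -0.07490299  0.03277746] [ -3.32400751 -15.52304628   3.5808382 ]
```

View pics/t3c.png

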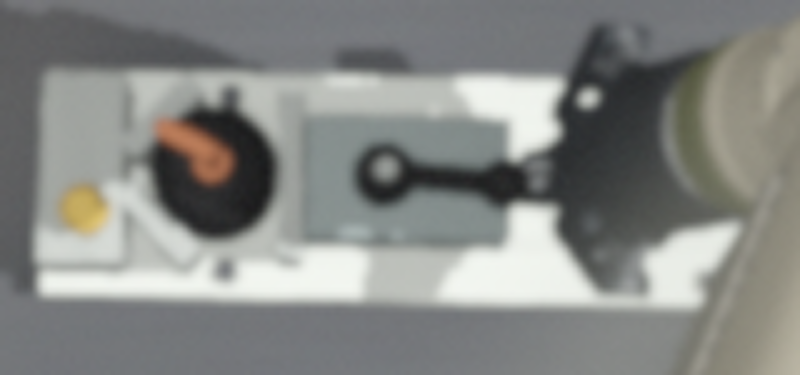

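Force has climbed to 15 N and motion has stopped, with 74.5 mm of block travel against the predicted 75 mm. The can at (214,172) looks seated. I'll check its centre against the jig axis.

```bash
python3 - <<'E'
from h import *
ax=np.array([np.sin(np.radians(2.4)),np.cos(np.radians(2.4))]); nx=np.array([ax[1],-ax[0]])
for f in ('top0','t1','t2','t3'):
    P=cloud('top',np.load('pics/%s.npz'%f)['d']); R=P[205:280,220:380].reshape(-1,3)
    m=(R[:,2]>.076)&(R[:,2]<.088)&(abs(R[:,1]-.065)<.045)&(abs(R[:,0]-.548)<.045)
    q=R[m][:,:2]; c,r=cv2.minEnclosingCircle((q*1000).astype(np.float32)); c=np.array(c)/1000
    # V block symmetric: block top cols
    b=R[(R[:,2]>.057)&(R[:,2]<.0645)&(R[:,1]>.11)][:,:2]; t=b@nx; 
    j=R[(R[:,2]>.0585)&(R[:,2]<.0645)&(R[:,1]<.05)&(abs(R[:,0]-.547)<.05)][:,:2]; tj=j@nx
    print(f,c,r,'can lat',c@nx,'along',c@ax,'block lat',(t.min()+t.max())/2,t.max()-t.min(),'jaw lat',(tj.min()+tj.max())/2,tj.max()-tj.min(),'jaw along',(j@ax).max(), np.median(j@ax))
    w=R[(R[:,2]>.059)&(R[:,2]<.0635)&(R[:,1]>.06)][:,:2]; print('  V along range',(w@ax).min(),(w@ax).max())
E
```

```text
top0 [0.54634375 0.05747168] 27.60158348083496 can lat 0.543457849548994 along 0.08029976895202248 block lat 0.5459800799376471 0.08996856961703237 jaw lat 0.5454252725353068 0.078086731684602 jaw along 0.06999978284875834 -0.013637214985773
  V along range 0.08859303801599215 0.17858167732408614
t1 [0.54660809 0.05907026] 27.73299789428711 can lat 0.5436550192193218 along 0.0819080194912651 block lat 0.5459778574292631 0.09003349486232626 jaw lat 0.5465788954422091 0.07839043259839651 jaw along 0.06999071977314422 0.03296314841155101
  V along range 0.08854820817346946 0.17843200242278295
t2 [0.54739001 0.06908617] 27.185155868530273 can lat 0.5440168319030328 along 0.09194788840704227 block lat 0.5458473245702389 0.08985946002960488 jaw lat 0.5461586778495344 0.07834197787544217 jaw along 0.06559413143398463 0.0547114212879154
  V along range 0.08859547636342308 0.17822020877507702
t3 [0.54881158 0.0726032 ] 28.657655715942383 can lat 0.5452898768884451 along 0.09552136134953453 block lat 0.5458224275184238 0.08984666191518498 jaw lat 0.5459109673783673 0.07858459230515202 jaw along 0.07344553301763858 0.059357330058553585
  V along range 0.0855455245076841 0.1782628162831441
```

The can has moved sideways to within about 0.5 mm of the axis, so it is about home. I'll press a little more to confirm it's solid.

Call:
drive_tool --deltas '[[[255,0.0009,0,0.0004,0,0,0],[255,0.0018,0,0.0008,0,0,0],[255,0.0027,0,0.0013,0,0,0],[255,0.0027,0,0.0013,0,0,0],[255,0.0027,0,0.0013,0,0,0]]]'

```text
clock: 8.68
tcp_pos: [0.5444, -0.0746, 0.0328]
orientation: [-0.146, 0.705, 0.677, 0.152]
wrist_force: [-6.7, -24.5, 6.3]
finger_gap: -0.0001
grip_force: 12.3
```

It's home: the force reached 24.5 N with only about 0.3 mm of give. Now I'll back off, raise and straighten the tool.

Call:
drive_tool --deltas '[[[255,-0.025,0,-0.012,0,0,0],[255,-0.0725,0,-0.0338,0,0,0],[255,-0.0725,0,-0.0338,0,0,0],[255,-0.048,0,-0.087,0,0,0],[255,-0.026,0,-0.133,0,-10,0],[255,-0.026,0,-0.133,0,-20,0],[255,-0.026,0,-0.133,0,-25,0],[255,-0.026,0,-0.133,0,-25,0],[255,-0.026,0,-0.133,0,-25,0]]]'

```text
clock: 9.8
tcp_pos: [0.5408, -0.1472, 0.1417]
orientation: [-0.001, 0.72, 0.694, 0.0]
wrist_force: [-0.7, -0.9, 0.1]
finger_gap: 0.0004
grip_force: 0.0
```

```bash
python3 m.py t4; cat > g.py <<'E'
# rows in tool axes of the present pose for world targets (pos, yaw of tool x in deg, tool down)
from h import *
from scipy.spatial.transform import Rotation as Ro
HUB=np.array([.5441,-.005]); Y=np.radians(-2.4)
jx=np.array([np.cos(Y),np.sin(Y)]); jy=np.array([-np.sin(Y),np.cos(Y)])
def pose(phi,s,z,r=.055):
    e=-np.cos(phi)*jy-np.sin(phi)*jx; t=np.sin(phi)*jy-np.cos(phi)*jx
    return [*(HUB+r*e-s*t),z],np.degrees(np.arctan2(t[1],t[0]))
def row(pos,yaw):
    s=get_state(); R0=Ro.from_quat(s['orientation'],scalar_first=True)
    a=np.radians(yaw); x=np.array([np.cos(a),np.sin(a),0]); z=np.array([0,0,-1.]); R=Ro.from_matrix(np.stack([x,np.cross(z,x),z],1))
    print('pos',np.round(pos,4),'row',(R0.inv().apply(np.array(pos)-s['tcp_pos'])).round(4),(R0.inv()*R).as_rotvec(degrees=True).round(1))
E
python3 - <<'E'
from g import *
s=get_state();print(s['tcp_pos'],s['orientation'])
row(*pose(.1,.04,.165)); row(*pose(.1,.04,.074))
E
```

```text
block 690 mean [ 0.5451 -0.0143  0.0509] rect [array([545.7, -17.1]), array([97.4, 60.2]), np.float64(88.3)]
jaw 605 mean [0.5533 0.1262 0.0616] rect [array([551.1, 117.6]), array([76.5, 90.1]), np.float64(87.5)]
jaw 158 mean [0.5474 0.0378 0.0609] rect [array([548.3,  38.5]), array([13.1, 78.8]), np.float64(86.3)]
can 117 mean [0.5446 0.0728 0.0819] rect [array([545. ,  72.9]), array([37.8, 42.2]), np.float64(17.7)]
can 35 mean [ 0.5418 -0.0311  0.0817] rect [array([541.2, -30.7]), array([22.9, 11.8]), np.float64(88.6)]
can 33 mean [0.5309 0.1347 0.0814] rect [array([531.7, 134.5]), array([15.4, 14.2]), np.float64(62.4)]
ball 61 mean [ 0.5357 -0.0604  0.0984] rect [array([535.6, -60.4]), array([19.2, 19.5]), np.float64(16.2)]
9.85 [ 0.54096147 -0.14783746  0.14160646] [0.6870822  0.10316134 0.08519683]
[ 0.54096147 -0.14783746  0.14160646] [-1.35019568e-03  7.20378436e-01  6.93579884e-01  1.75838690e-04]
pos [ 0.5759 -0.0651  0.165 ] row [ 0.084   0.0318 -0.0233] [  0.   -0.2 -84. ]
pos [ 0.5759 -0.0651  0.074 ] row [0.0839 0.0319 0.0677] [  0.   -0.2 -84. ]
```

View pics/t4c.png

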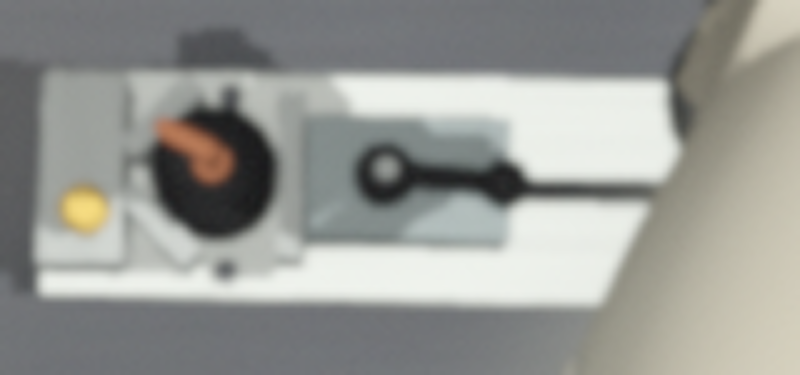

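The drier at (214,172) stayed home against the jaw, and the lever at (505,182) is still loose. Next the tool goes to the far (+x) side of the ball, turned so its x axis lies along the swing.

Call:
drive_tool --deltas '[[[255,0,0,-0.0233,0,0,-10],[255,0.01,0.0318,-0.0233,0,0,-20],[255,0.042,0.0318,-0.0233,0,0,-30],[255,0.084,0.0318,-0.0233,0,0,-40],[255,0.084,0.0318,-0.0233,0,0,-50],[255,0.084,0.0318,-0.0233,0,0,-60],[255,0.084,0.0318,-0.0233,0,0,-70],[255,0.084,0.0318,-0.0233,0,0,-80],[255,0.084,0.0318,-0.0233,0,0,-84],[255,0.084,0.0318,0.02,0,0,-84],[255,0.084,0.0318,0.0677,0,0,-84],[255,0.084,0.0318,0.0677,0,0,-84]]]'

```text
clock: 11.35
tcp_pos: [0.5726, -0.0653, 0.0703]
orientation: [-0.005, 0.072, 0.997, 0.001]
wrist_force: [-0.2, -0.4, 0.4]
finger_gap: -0.0002
grip_force: 0.0
```

```bash
python3 - <<'E'
from g import *
s=get_state();print(s['tcp_pos'],s['wrist_force'],s['joint_pos'].round(2))
row(*pose(.1,.028,.074))
for p in np.arange(.2,1.21,.1): row(*pose(p,.023,.074))
E
```

```text
[ 0.57264508 -0.06527017  0.07034811] [-0.18124472 -0.43362692  0.40843099] [-0.25  0.42 -0.21  0.95  0.   -0.11]
pos [ 0.564  -0.0634  0.074 ] row [ 0.0088  0.0006 -0.0036] [ 0.1 -0.6 -0.1]
pos [ 0.5533 -0.0639  0.074 ] row [ 0.0194 -0.0014 -0.0035] [ 0.1 -0.6  5.6]
pos [ 0.5473 -0.0645  0.074 ] row [ 0.0252 -0.0029 -0.0034] [ 0.1 -0.6 11.3]
pos [ 0.5414 -0.0646  0.074 ] row [ 0.0311 -0.0038 -0.0033] [ 0.  -0.6 17.1]
pos [ 0.5354 -0.064   0.074 ] row [ 0.037  -0.0041 -0.0033] [-0.  -0.6 22.8]
pos [ 0.5296 -0.0628  0.074 ] row [ 0.043  -0.0038 -0.0032] [-0.  -0.6 28.5]
pos [ 0.5239 -0.0611  0.074 ] row [ 0.0489 -0.0029 -0.0032] [-0.1 -0.6 34.2]
pos [ 0.5184 -0.0588  0.074 ] row [ 0.0547 -0.0014 -0.0031] [-0.1 -0.6 40. ]
pos [ 0.5132 -0.056   0.074 ] row [ 0.0602  0.0007 -0.003 ] [-0.1 -0.6 45.7]
pos [ 0.5082 -0.0526  0.074 ] row [ 0.0656  0.0033 -0.003 ] [-0.2 -0.6 51.4]
pos [ 0.5036 -0.0488  0.074 ] row [ 0.0707  0.0064 -0.0029] [-0.2 -0.6 57.2]
pos [ 0.4995 -0.0445  0.074 ] row [ 0.0754  0.01   -0.0029] [-0.2 -0.6 62.9]
```

Call:
drive_tool --deltas '[[[255,0.0088,0.0006,-0.001,0,0,0],[255,0.0194,-0.0014,-0.001,0,0,5.6],[255,0.0252,-0.0029,-0.001,0,0,11.3],[255,0.0311,-0.0038,-0.001,0,0,17.1],[255,0.037,-0.0041,-0.001,0,0,22.8],[255,0.043,-0.0038,-0.001,0,0,28.5],[255,0.0489,-0.0029,-0.001,0,0,34.2],[255,0.0547,-0.0014,-0.001,0,0,40],[255,0.0602,0.0007,-0.001,0,0,45.7],[255,0.0656,0.0033,-0.001,0,0,51.4],[255,0.0707,0.0064,-0.001,0,0,57.2],[255,0.0754,0.01,-0.001,0,0,62.9]]]'

```text
clock: 12.85
tcp_pos: [0.5054, -0.0463, 0.079]
orientation: [0.003, 0.583, 0.813, 0.0]
wrist_force: [1.4, -4.3, 1.1]
finger_gap: -0.0001
grip_force: 2.0
```

```bash
python3 m.py t5; python3 - <<'E'
from g import *
s=get_state();print(s['tcp_pos'],s['wrist_force'],s['joint_pos'].round(2))
for p in [1.2,1.25,1.3,1.35,1.4,1.45,1.5,1.55,1.6,1.65]: row(*pose(p,.023,.073))
E
```

```text
block 276 mean [0.5475 0.017  0.0508] rect [array([547.5,  15.8]), array([32.4, 60.7]), np.float64(85.7)]
jaw 619 mean [0.5535 0.1264 0.0616] rect [array([551.3, 117.5]), array([76.6, 90.3]), np.float64(87.5)]
jaw 154 mean [0.5483 0.0377 0.0611] rect [array([548.1,  38.6]), array([15.3, 78.5]), np.float64(84.8)]
can 144 mean [0.5478 0.0718 0.0818] rect [array([547.7,  73.1]), array([42. , 44.2]), np.float64(59.5)]
can 26 mean [0.5325 0.1318 0.0813] rect [array([532.1, 132.7]), array([16.7, 12.3]), np.float64(25.9)]
12.9 [ 0.50476819 -0.04570079  0.07886689] [ 0.91790136 -3.30268211  1.4534186 ]
[ 0.50476819 -0.04570079  0.07886689] [ 0.91790136 -3.30268211  1.4534186 ] [-0.25  0.28 -0.39  0.89 -0.    1.  ]
pos [ 0.4995 -0.0445  0.073 ] row [ 0.0028 -0.0047  0.0058] [ 0.2  0.2 -0.3]
pos [ 0.4976 -0.0423  0.073 ] row [ 0.0056 -0.0058  0.0058] [0.2 0.2 2.6]
pos [ 0.4958 -0.0399  0.073 ] row [ 0.0084 -0.0067  0.0058] [0.2 0.2 5.4]
pos [ 0.4941 -0.0374  0.073 ] row [ 0.0113 -0.0075  0.0058] [0.2 0.2 8.3]
pos [ 0.4925 -0.0349  0.073 ] row [ 0.0142 -0.0082  0.0058] [ 0.3  0.2 11.2]
pos [ 0.4911 -0.0323  0.073 ] row [ 0.0171 -0.0087  0.0058] [ 0.3  0.2 14. ]
pos [ 0.4898 -0.0296  0.073 ] row [ 0.0201 -0.0091  0.0057] [ 0.3  0.2 16.9]
pos [ 0.4886 -0.0268  0.073 ] row [ 0.023  -0.0093  0.0057] [ 0.3  0.2 19.8]
pos [ 0.4876 -0.024   0.073 ] row [ 0.026  -0.0094  0.0057] [ 0.3  0.2 22.6]
pos [ 0.4867 -0.0212  0.073 ] row [ 0.029  -0.0093  0.0057] [ 0.3  0.2 25.5]
```

View pics/t5c.png

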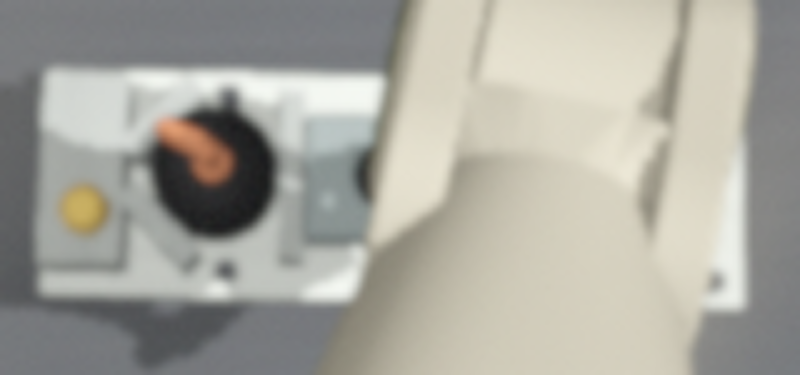

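The drier and jaw are unchanged at (214,172) and column 290. The ball is hidden by the arm, but the 3–4 N reaction shows the finger is pushing it. I'll continue toward the stop and ease the tip down 5 mm.

Call:
drive_tool --deltas '[[[255,0.002,-0.003,0.002,0,0,0],[255,0.005,-0.0055,0.004,0,0,2.6],[255,0.0084,-0.0067,0.005,0,0,5.4],[255,0.0113,-0.0075,0.005,0,0,8.3],[255,0.0142,-0.0082,0.005,0,0,11.2],[255,0.0171,-0.0087,0.005,0,0,14],[255,0.0201,-0.0091,0.005,0,0,16.9],[255,0.0215,-0.0092,0.005,0,0,18.5],[255,0.023,-0.0093,0.005,0,0,19.8],[255,0.023,-0.0093,0.005,0,0,19.8]]]'

```text
clock: 14.15
tcp_pos: [0.4881, -0.0271, 0.0718]
orientation: [0.002, 0.712, 0.702, 0.0]
wrist_force: [1.2, -5.3, 1.0]
finger_gap: 0.0002
grip_force: 2.6
```

```bash
python3 - <<'E'
from g import *
s=get_state();print(s['tcp_pos'],s['wrist_force'],s['ft_torque'])
p,d=snap('scene','s6'); c=p[150:300,150:400]; cv2.imwrite('pics/s6c.png',cv2.resize(c[:,:,::-1],None,fx=3,fy=3,interpolation=cv2.INTER_CUBIC))
E
```

```text
[ 0.48812031 -0.02705395  0.0718315 ] [ 1.24670292 -5.26113945  0.99691495] [-0.95480618 -0.26194783 -0.05051725]
```

View pics/s6c.png

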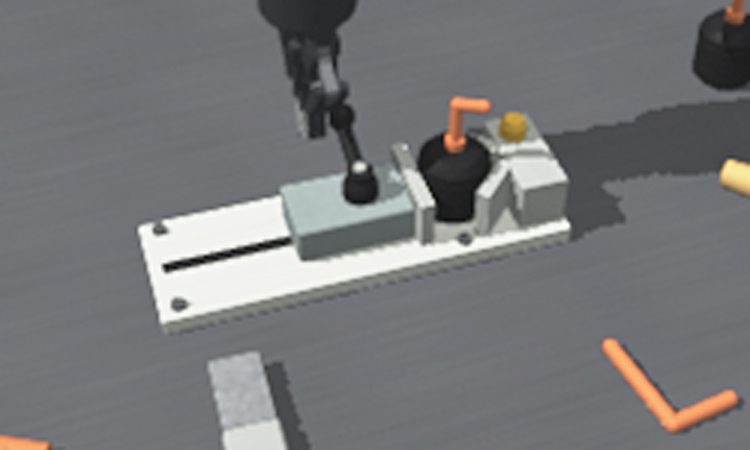

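The scene view shows the fingers at (315,110) behind the ball at (343,115), with the lever almost square across. I'll push on until the stop reacts.

Call:
drive_tool --deltas '[[[255,0.001,0,0,0,0,0],[255,0.002,0,0,0,0,0],[255,0.003,0,0,0,0,0],[255,0.004,0,0,0,0,0],[255,0.004,0,0,0,0,0]]]'

```text
clock: 14.82
tcp_pos: [0.4882, -0.0265, 0.072]
orientation: [0.004, 0.713, 0.701, -0.003]
wrist_force: [0.2, -18.1, -0.3]
finger_gap: 0.0005
grip_force: 8.7
```

It's at the stop: 18 N with hardly any movement. I'll press slightly more, back off, rise clear and check.

Call:
drive_tool --deltas '[[[255,0.0015,0,0,0,0,0],[255,0.0015,0,0,0,0,0],[255,-0.01,0,0,0,0,0],[255,-0.04,0,0,0,0,0],[255,-0.08,0,-0.03,0,0,0],[255,-0.12,-0.06,-0.09,0,0,0],[255,-0.18,-0.12,-0.12,0,0,0],[255,-0.24,-0.12,-0.14,0,0,0],[255,-0.3,-0.12,-0.14,0,0,0],[255,-0.34,-0.12,-0.14,0,0,0],[255,-0.34,-0.12,-0.14,0,0,0]]]'

```text
clock: 16.2
tcp_pos: [0.3615, -0.3631, 0.2112]
orientation: [0.001, 0.713, 0.701, 0.0]
wrist_force: [0.2, 0.9, 0.1]
finger_gap: 0.0
grip_force: 0.0
```

```bash
python3 m.py t7; python3 - <<'E'
from g import *
P=cloud('top',np.load('pics/t7.npz')['d']); R=P[205:290,220:380].reshape(-1,3)
b=R[(R[:,2]>.094)&(R[:,2]<.104)&(R[:,1]<.03)&(R[:,0]<.52)]; c=b.mean(0)[:2]; print('ball',c,len(b))
v=c-HUB; print('phi',np.arctan2(-v@jx,-v@jy),np.linalg.norm(v))
E
```

```text
block 767 mean [ 0.5455 -0.02    0.0511] rect [array([545.9, -17.1]), array([97.3, 60.3]), np.float64(88.1)]
jaw 610 mean [0.5535 0.1267 0.0617] rect [array([551.1, 118.1]), array([75.2, 90.4]), np.float64(89.1)]
jaw 155 mean [0.5489 0.0378 0.0612] rect [array([548.2,  39. ]), array([14.1, 78.4]), np.float64(86.1)]
can 128 mean [0.5473 0.0713 0.0818] rect [array([549.2,  72.7]), array([41.6, 42.4]), np.float64(88.8)]
can 21 mean [ 0.5192 -0.0046  0.0823] rect [array([518.5,  -4.9]), array([ 9.2, 11.9]), np.float64(88.5)]
ball 63 mean [ 0.4914 -0.0037  0.0983] rect [array([491.3,  -4.3]), array([19.2, 20.7]), np.float64(43.8)]
16.25 [ 0.36155363 -0.36372806  0.21093265] [ 0.36138715 -2.59517272  0.12990533]
ball [ 0.4914323  -0.00397776] 67
phi 1.5483151615025077 0.05267761707633415
```

View pics/t7c.png

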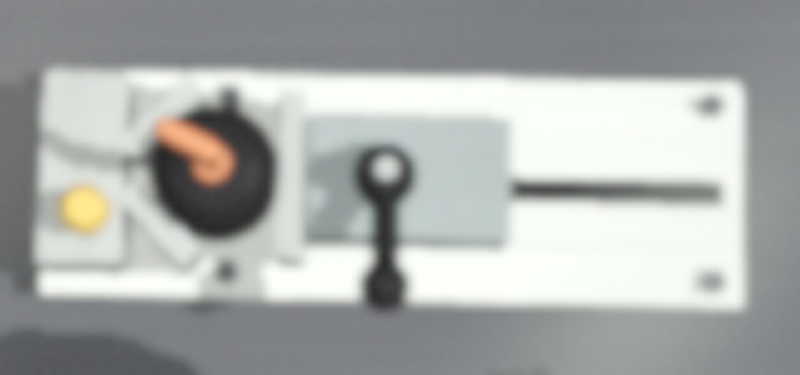

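The view shows the lever square across with its ball at (384,287), measured at 1.55 rad. The drier at (214,172) is held between the jaw and the V, and the nut at (85,208) hasn't moved. Handing in.

```bash
python3 -c "
from workcell import *
print(hand_in())"
```

```text
the job is handed in; nothing more can be done
None
```

I pushed the drier fully home in the V-jaw, then swung the clamp lever to its stop (about 1.55 rad by camera); the job was handed in at about 16 s with the arm clear and the drier upright, but no verdict came back.

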